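# Load the cup carrier and slide it home in the locating fence

## Task

Push the blue slide box out of the locating fence and across the worktop until it lies wholly inside the paper tape frame. Stand every red-capped sample cup upright in a pocket of its own in the white carrier tray, and only when all are loaded slide the carrier along the worktop into the fence until it sits fully home, touching both dowels with its long side and the end stop with its short side. Push the box and the carrier flat along the worktop without lifting them, and leave the timer, the tape roll and the dropper bottle where they are.

Things in the scene. Friction and masses are not known exactly. Their poses are not given: they have to be found in the camera images.
- carrier: White plastic carrier tray, loose, 78 mm (its x) x 224 mm (its y) x 26 mm high, 0.3 kg, with three square pockets in a row along y. Origin: centre of the underside; z up. Floor 4 mm thick, outer walls 4 mm thick and 26 mm high, the two partition walls 20 mm high; each pocket is 70 x 69 mm inside. The two ends are alike, either may go to the stop.
- pocket_0 (a point): Centre of the floor of the carrier's pocket at its -y end, 4 mm above the worktop; pockets are 73 mm apart.
- pocket_1 (a point): Centre of the floor of the carrier's middle pocket.
- pocket_2 (a point): Centre of the floor of the carrier's pocket at its +y end.
- nest: L-shaped aluminium locating fence, fixed to the worktop; no floor plate. Origin (worktop height) and axes are those of the carrier when fully home (half a turn makes no difference). Open towards -x (robot's side) and -y. Back bar: x 47 to 73 mm, y -124 to 158 mm, 14 mm high. Side bar with the end stop: x -47 to 47 mm, y 120 to 146 mm, 22 mm high.
- dowel_0 (a point): Foot of one vertical steel dowel, 16 mm diameter, 32 mm high, let into the fence's back bar at x = 47, y = -75 mm; it touches the carrier's long +x side (x = 39 mm) when home.
- dowel_1 (a point): Foot of the other, like dowel, at x = 47, y = +75 mm of the fence.
- end_stop (a point): Centre of the face of the end stop, a steel button of 16 mm diameter that points to the fence's -y; at x = 0, y = 112, z = 12 mm of the fence. It touches the middle of the carrier's short +y end when home.
- slide_box: Blue closed slide box, loose, about 97 mm (its x, with a small lip in the middle of the -x side that stands out 3 mm; body from x = -45 to +43 mm) x 142 mm (its y) x 38 mm high, 0.2 kg. Origin: centre of the underside; z up. It starts lying in the fence.
- tape_frame: Rectangular frame of 10 mm wide flat paper tape on the worktop, no height to speak of; inside 130 mm (its x) x 176 mm (its y). Origin: its centre.
- cup_0: Sample cup with red screw cap, 68 mm high, 0.09 kg, upright: cap 61 mm diameter, from 56 mm above the foot to the top; body below 56 mm diameter at most. Origin: centre of the underside; z up. May be absent.
- cup_1: Another such sample cup. May be absent.
- cup_2: Another such sample cup. May be absent.
- timer: Bystander: small white timer, 56 x 62 x 20 mm, on the left beside the fence. Origin: centre of the underside.
- tape_roll: Bystander: roll of tape lying flat, 59 mm diameter, 19 mm high, left of the carrier. Origin: centre of the underside.
- dropper_clear: Bystander: small clear dropper bottle, 26 mm diameter, 70 mm high, at the left near the microscope. Origin: centre of the underside.
Things that resemble listed ones, but are neither listed nor needed, are in the scene too. Leave any orange or purple look-alike of the cup_0 alone.

How it is judged:
On the way, in this order (a step that is already met when the one before it is completed fails the run):
1. every sample cup present stands in a pocket while the carrier is still outside the fence ((horizontal distance between cup_0 and pocket_0 below 0.014 m or horizontal distance between cup_0 and pocket_1 below 0.014 m or horizontal distance between cup_0 and pocket_2 below 0.014 m) and z of each of cup_0, cup_1, cup_2 in the frame of carrier below 0.01 m and angle between each of cup_0, cup_1, cup_2's own z axis and vertical below 0.12 rad and (horizontal distance between cup_1 and pocket_0 below 0.014 m or horizontal distance between cup_1 and pocket_1 below 0.014 m or horizontal distance between cup_1 and pocket_2 below 0.014 m) and (horizontal distance between cup_2 and pocket_0 below 0.014 m or horizontal distance between cup_2 and pocket_1 below 0.014 m or horizontal distance between cup_2 and pocket_2 below 0.014 m) and horizontal distance between carrier and nest above 0.05 m), for 0.2 s.
2. the carrier is fully home against both dowels and the end stop (x of carrier in the frame of nest between -0.003 and 0.003 m and y of carrier in the frame of nest between -0.003 and 0.003 m and angle between the x axis of carrier and the x axis of nest, either way round below 0.025 rad), for 0.2 s.
At the end, for the whole second after the job is handed in: The carrier is fully home (within 3 mm of touching the dowels and the end stop, square within 0.025 rad), every cup present stands upright on the floor of a pocket of its own, the slide box lies inside the tape frame (centre within 17.5 mm in each direction, turned less than 0.2 rad), all at rest (all of step 2 and (horizontal distance between cup_0 and pocket_0 below 0.014 m or horizontal distance between cup_0 and pocket_1 below 0.014 m or horizontal distance between cup_0 and pocket_2 below 0.014 m) and z of each of cup_0, cup_1, cup_2 in the frame of carrier below 0.01 m and angle between each of cup_0, cup_1, cup_2's own z axis and vertical below 0.12 rad and (horizontal distance between cup_1 and pocket_0 below 0.014 m or horizontal distance between cup_1 and pocket_1 below 0.014 m or horizontal distance between cup_1 and pocket_2 below 0.014 m) and (horizontal distance between cup_2 and pocket_0 below 0.014 m or horizontal distance between cup_2 and pocket_1 below 0.014 m or horizontal distance between cup_2 and pocket_2 below 0.014 m) and x of slide_box in the frame of tape_frame between -0.0175 and 0.0175 m and y of slide_box in the frame of tape_frame between -0.0175 and 0.0175 m and angle between the x axis of slide_box and the x axis of tape_frame, either way round below 0.2 rad and linear speed of each of carrier, slide_box below 0.01 m/s).
It fails at once if the carrier is lifted off the worktop (height (world z) of carrier above 0.015 m).
It fails at once if the slide box is lifted off the worktop (height (world z) of slide_box above 0.015 m).
It fails at once if the timer is moved (distance of timer from where it was at the start of the episode above 0.02 m).
It fails at once if the tape roll is moved (distance of tape_roll from where it was at the start of the episode above 0.02 m).
It fails at once if the dropper bottle is moved (distance of dropper_clear from where it was at the start of the episode above 0.02 m).
Of cup_0, cup_1, cup_2 only 2 to 3 are there at a start; the rules pass over those that are not, and their reading is None.
At some moment in a run one of slide_box, carrier may be knocked a few centimetres aside while the robot is not near it.
It also fails if it takes over 210 s, if anything falls off the work surface, if the arm or the gripper's body presses on something with over 40 N, if the wrist force passes 120 N, or if a joint passes its speed limit or range.

## Robot

A 7-joint arm with a two-finger parallel gripper is mounted at the origin on a cart in front of the work surface, level with it; the furniture and walls round the work are solid. World frame = base frame: x ahead of the robot, y to its left, z up, the work surface at z = 0. Lengths are in m, angles in rad, forces in N, time in s.
With the tool pointing down it reaches from about 0.4 to 0.9 m from the base axis. Payload 5.6 kg.
Tool frame: the origin (TCP) lies midway between the tips of the shut fingers; the grasp point (between the pads) lies 19 mm behind it; z points along the fingers, y is the line along which they close (so a half turn about z gives the same grasp; the last joint's range is limited). The gripper opens to 92 mm and grips with 3 to 60 N. Pads are 20 mm wide; open, the fingers measure 128 mm over their backs; the gripper's body (75 mm by 189 mm) begins 69 mm behind the grasp point.
Start: joints at [1.082, 0.468, -0.012, 1.603, 0.006, 1.071, -0.056], TCP at [0.28, -0.586, 0.215] pointing down, gripper open.
Joint ranges: [-2.53, 2.53], [-0.31, 2.02], [-1.57, 1.55], [0.28, 2.44], [-1.29, 4.43], [0.15, 1.84], [-2.92, 2.92]. Speed limits (rad/s): [2.57, 2.57, 3.14, 3.14, 3.14, 3.14, 3.14].

## Interface

Orientations are given as a 3x3 rotation matrix whose columns are the frame's x, y, z axes.
In Python, from station import env, effector, solver, viewer, workorder, search_frame, tip_of gives the robot as it stands. Calls block until the motion is done:
- env.reach(position, orientation): joint-space move of the TCP to a pose.
- env.movel(position, frame=None, rate=0.15): straight line of the TCP; frame=None keeps the orientation; rate is the mean speed in m/s.
- env.goto_joints(angles): joint-space move.
- effector.release() and effector.grasp(squeeze=None): open the fingers fully, or close them until they stop; squeeze is the grip in N (None keeps the last).
- env.pause(seconds).
- solver.inverse_kinematics(position, orientation): joint angles nearest the present ones, or None.
- env.sense(): the state.
- viewer.read_camera(name): name is "scene" or "side" or "wrist"; returns (picture, depth): 480x640x3 uint8, red, green, blue; 480x640 float32, m along the optical axis (not along the pixel's ray), 0 where there is no reading.
- viewer.camera_info(name): a dict with "intrinsics" (3x3 intrinsics, pixels), "eye" and "rotation" of the camera in the world; the wrist camera has in their place "T_tool_cam" (4x4, takes a point from camera to tool coordinates, whose origin is the TCP and whose axes are the flange's). Camera axes: x right, y up, looking along -z (the intrinsics and any distortion apply to the point x, -y, -z); pixel columns grow to the right and rows downward; lengths in m; the calibration is good to about 2 mm. The wrist camera is an equidistant fisheye: a pixel r from the principal point sees the ray r / f radians off the axis. A picture is of the moment at which its call begins: read the wrist's pose just before it. camera_info takes no time and is no camera call.
A pose or a line that the arm cannot do raises env.PlanningError and nothing moves.
- workorder.finish_job(): hands the job in; it is judged then, once.
Trained networks look in the newest picture that a camera, given by its name, has taken for a name from the list of things; names that differ only in an ending like _2 or _b are one class to them, and where a whole thing is asked for, a point or a joint stands for the part that bears it (a point fixed in the world has none). Each returns a list of dicts, best first, with "score" (0 to 1); they miss things now and then, are a little off and sometimes report something else, mostly with a low value. They report only what shows in the picture. A call takes as long as a camera call. They do not tell look-alikes from the thing itself.
- search_frame(camera, name): "at" ([x, y, z] in m, in world coordinates, good to about 4 mm: the middle of the surface that is visible of it).
- tip_of(camera, name): "at" ([x, y, z] in m, in world coordinates, good to about 4 mm: a listed point, or the origin of a listed thing).
The state is a dict: "t": time; "joint_positions": joint angles; "joint_velocities": joint speeds; "tau": joint torques, N m; "ee_pos": TCP position; "tcp_rot": TCP orientation; "wrist_force": force on the tool from outside, world axes, zero at the start; "moment": the same for the moment, N m; "gripper_width": finger opening in m; "grasp_force": force on a finger pad.
Only numpy, scipy, OpenCV 4.12 (cv2) and the standard library are available. Lean on these libraries where they do the work, as an engineer would, in place of code of your own. Each camera call takes 0.05 s, during which the arm holds its last target. There are 200 camera calls.

## Working session

There is one attempt and no reset: what is moved stays moved. The work goes in short steps, each a Python script; the robot and the scene stay as the last script left them, time stands still between calls to the robot, and variables do not carry over. Pictures are saved under pics/ and viewed, at most 14 in all, crops included, and the job is handed in when it is done.

```bash
ls; mkdir -p pics; python3 - <<'E'
from station import env, effector, solver, viewer, workorder, search_frame, tip_of
import cv2,numpy as np
for c in ["scene","side"]:
    p,d=viewer.read_camera(c); cv2.imwrite(f"pics/{c}0.png",p[:,:,::-1])
    i=viewer.camera_info(c); print(c,i)
    for n in ["carrier","pocket_0","pocket_1","pocket_2","nest","dowel_0","dowel_1","end_stop","slide_box","tape_frame","cup_0","timer","tape_roll","dropper_clear"]:
        f=lambda L:[(np.round(r["at"],3).tolist(),round(r["score"],2)) for r in L[:6]]
        print(n,"S",f(search_frame(c,n)) if n in("carrier","slide_box","cup_0","timer","tape_roll","dropper_clear") else "","T",f(tip_of(c,n)))
print(env.sense()["t"])
E
```

```text
pics
scene {'intrinsics': array([[498.33453831,   0.        , 308.90609766],
       [  0.        , 498.33453831, 236.30247379],
       [  0.        ,   0.        ,   1.        ]]), 'eye': array([-0.46640635,  0.47240657,  0.83541501]), 'rotation': array([[-0.41357947,  0.5512246 , -0.72464023],
       [-0.91021668, -0.2316241 ,  0.34330144],
       [ 0.02139206,  0.80156205,  0.59752879]])}
carrier S [([0.466, 0.01, 0.01], 0.72)] T [([0.459, 0.002, -0.001], 0.68)]
pocket_0 S  T [([0.458, -0.072, 0.004], 0.77), ([0.463, 0.082, 0.005], 0.7), ([0.459, 0.001, 0.004], 0.56), ([0.617, 0.346, -0.002], 0.42)]
pocket_1 S  T [([0.458, -0.072, 0.004], 0.77), ([0.463, 0.082, 0.005], 0.7), ([0.459, 0.001, 0.004], 0.56), ([0.617, 0.346, -0.002], 0.42)]
pocket_2 S  T [([0.458, -0.072, 0.004], 0.77), ([0.463, 0.082, 0.005], 0.7), ([0.459, 0.001, 0.004], 0.56), ([0.617, 0.346, -0.002], 0.42)]
nest S  T [([0.642, 0.115, 0.003], 0.96), ([0.599, 0.041, -0.003], 0.57)]
dowel_0 S  T [([0.69, 0.189, 0.002], 0.73), ([0.685, 0.042, 0.003], 0.72)]
dowel_1 S  T [([0.69, 0.189, 0.002], 0.73), ([0.685, 0.042, 0.
[... 2056 characters left out ...]
.035, 0.0], 0.9)]
tape_frame S  T []
cup_0 S [([0.325, -0.21, 0.059], 0.96), ([0.323, -0.339, 0.056], 0.81), ([0.431, -0.203, 0.059], 0.65), ([0.428, -0.302, 0.057], 0.58), ([0.691, 0.172, 0.013], 0.42)] T [([0.332, -0.227, -0.002], 0.91), ([0.437, -0.221, -0.002], 0.71), ([0.328, -0.363, -0.003], 0.71), ([0.434, -0.318, 0.002], 0.68), ([0.691, 0.19, 0.0], 0.39)]
timer S [] T []
tape_roll S [([0.344, 0.264, 0.02], 0.98), ([0.688, 0.177, 0.013], 0.5), ([0.422, -0.302, 0.058], 0.49), ([0.458, 0.011, 0.007], 0.33)] T [([0.344, 0.262, 0.001], 0.94)]
dropper_clear S [([0.363, 0.371, 0.024], 0.46), ([0.686, 0.177, 0.012], 0.45), ([0.633, -0.221, 0.002], 0.19)] T [([0.372, 0.36, -0.004], 0.58)]
2.1
```

View pics/scene0.png

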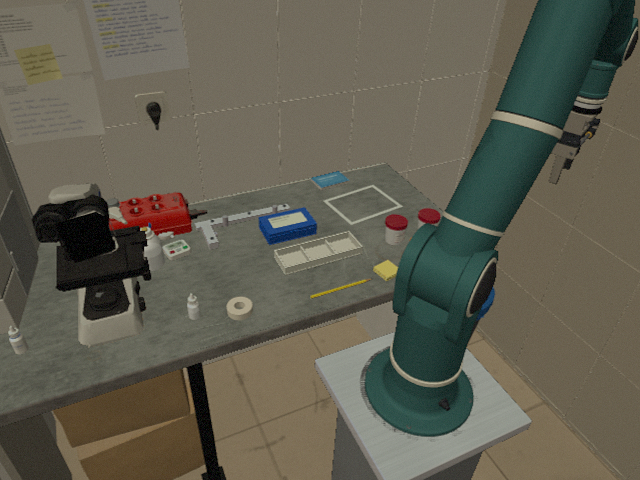

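View pics/side0.png

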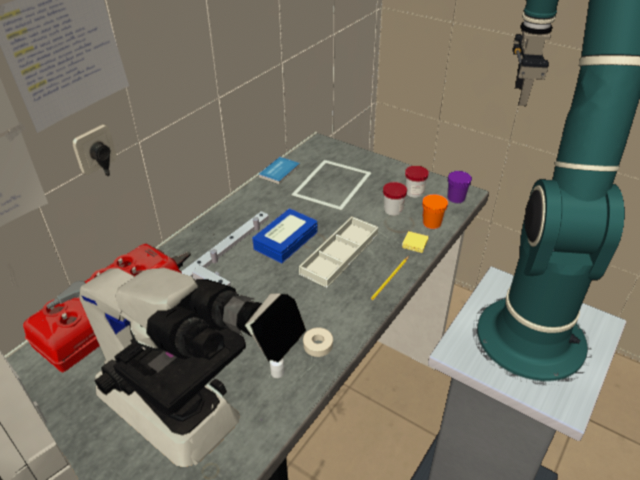

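The scene picture shows the blue box at about (288,225) in the fence, the empty carrier at (318,252), the tape frame at (363,204) and two red cups at (397,229) and (428,217). The side view adds orange (434,210) and purple (459,186) look-alikes, and no third red cup. Next I'll measure yaws from colour and depth.

```bash
cat > h.py <<'E'
from station import env, effector, solver, viewer, workorder, search_frame, tip_of
import cv2, numpy as np
def cloud(c):
    p,d=viewer.read_camera(c); i=viewer.camera_info(c); K=i["intrinsics"]
    v,u=np.mgrid[:480,:640]; x=(u-K[0,2])/K[0,0]*d; y=(v-K[1,2])/K[1,1]*d
    P=np.stack([x,-y,-d],-1)@i["rotation"].T+i["eye"]
    P[d==0]=np.nan
    return p,P
def rect(pts):
    (cx,cy),(w,h),a=cv2.minAreaRect(np.float32(pts[:,:2])); a=np.radians(a)
    if w>h: w,h,a=h,w,a-np.pi/2        # h = long side, long axis = own y, a = yaw of own x
    a=(a+np.pi/2)%np.pi-np.pi/2
    return np.array([cx,cy]),a,(w,h)
def biggest(m):
    n,l,s,_=cv2.connectedComponentsWithStats(m.astype(np.uint8)); return l==1+np.argmax(s[1:,4])
def box(c="scene"):
    p,P=cloud(c); h=cv2.cvtColor(p,cv2.COLOR_RGB2HSV)
    r=(P[...,0]>.4)&(P[...,0]<.76)&(P[...,1]>-.45)&(P[...,1]<.3)
    m=r&(h[...,0]>105)&(h[...,0]<130)&(h[...,1]>120)&(P[...,2]>.012)
    m=biggest(m); m=cv2.morphologyEx(m.astype(np.uint8),cv2.MORPH_CLOSE,np.ones((15,15)))>0
    m&=P[...,2]>.03
    return rect(P[m])
def carrier(c="scene"):
    p,P=cloud(c); h=cv2.cvtColor(p,cv2.COLOR_RGB2HSV)
    r=(P[...,0]>.36)&(P[...,0]<.72)&(P[...,1]>-.17)&(P[...,1]<.25)
    m=r&(P[...,2]>.019)&(P[...,2]<.032)&(h[...,1]<70)&(h[...,2]>110)
    return rect(P[biggest(m)])
def frame(c="scene"):
    p,P=cloud(c); h=cv2.cvtColor(p,cv2.COLOR_RGB2HSV)
    r=(P[...,0]>.5)&(P[...,0]<.8)&(P[...,1]>-.42)&(P[...,1]<-.08)
    m=r&(P[...,2]<.012)&(h[...,1]<60)&(h[...,2]>150)
    return rect(P[biggest(m)])
def R(yaw):   # tool down; tool y axis at world angle yaw
    y=np.array([np.cos(yaw),np.sin(yaw),0]); z=np.array([0,0,-1.]); return np.stack([np.cross(y,z),y,z],1)
E
python3 - <<'E'
from h import *
for c in ["scene","side"]:
    print(c,"box",box(c),"\n car",carrier(c),"\n fr",frame(c))
print(env.sense()["tcp_rot"].round(2) if hasattr(env.sense()["tcp_rot"],'round') else env.sense()["tcp_rot"])
E
```

```text
scene box (array([0.5938561 , 0.03969623]), np.float64(-0.00488170743616978), (0.09496884047985077, 0.14313897490501404)) 
 car (array([0.46088549, 0.00592236]), np.float64(-0.0011325092535561243), (0.08683694899082184, 0.22591154277324677)) 
 fr (array([ 0.64148772, -0.2324042 ]), np.float64(0.1432969584452457), (0.15484990179538727, 0.20193658769130707))
side box (array([0.59299994, 0.03579844]), np.float64(-0.02740818867465955), (0.09781777113676071, 0.14782127737998962)) 
 car (array([0.45901132, 0.00329767]), np.float64(0.0008782953781787395), (0.08157810568809509, 0.22952742874622345)) 
 fr (array([ 0.64007574, -0.2355873 ]), np.float64(0.1304657234775679), (0.15746374428272247, 0.21018196642398834))
[[ 0.9   0.43 -0.  ]
 [ 0.43 -0.9  -0.  ]
 [-0.    0.   -1.  ]]
```

```bash
python3 - <<'E'
from h import *
b,a,_=box(); t=np.array([.641,-.234]); ya=.14
n=np.array([np.sin(ya),-np.cos(ya)])
effector.grasp(10)
end=t-n*.081
start=b+np.array([-.004,.071+.04])
u=(end-start)/np.linalg.norm(end-start)
env.reach([*start,.15],R(ya)); env.movel([*start,.012],rate=.2)
mid=start+u*(np.linalg.norm(end-start)-.09)
env.movel([*mid,.012],rate=.1)
print(b,a,"after",box(),box("side"),end,env.sense()["t"],env.sense()["wrist_force"])
p,_=viewer.read_camera("scene");cv2.imwrite("pics/s1.png",p[:,:,::-1])
E
```

```text
[0.59549373 0.03895261] -0.02680831163911912 after (array([ 0.59892917, -0.12971801]), np.float64(0.5344581145487197), (0.09355400502681732, 0.22045931220054626)) (array([ 0.57384729, -0.12975678]), np.float64(0.08710427608933058), (0.08120562136173248, 0.18082161247730255)) [ 0.62969701 -0.1537925 ] 9.8667 [-1.11002095  1.63832162  0.91774758]
```

View pics/s1.png

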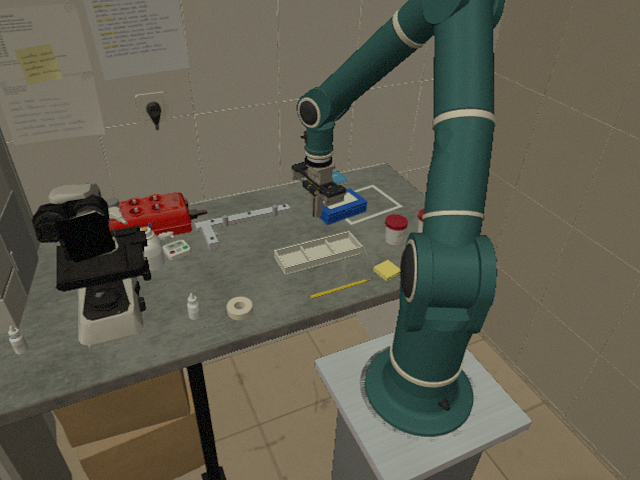

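The box at (343,208) follows the gripper and the corners look square, but the gripper hides part of it. I'll back off, measure, then finish the push.

```bash
python3 - <<'E'
from h import *
p=np.array(env.sense()["ee_pos"])
env.movel([p[0]-.01,p[1]+.05,.012],rate=.2); env.movel([p[0]-.01,p[1]+.1,.15],rate=.3)
print(p,box(),box("side"),env.sense()["t"])
E
```

```text
[ 0.61850199 -0.06424014  0.01202109] (array([ 0.6281082 , -0.14133944]), np.float64(0.14082041836855375), (0.09706254303455353, 0.1437283754348755)) (array([ 0.62569261, -0.14484248]), np.float64(0.13569890159860076), (0.09482480585575104, 0.1531347632408142)) 11.0667
```

```bash
python3 - <<'E'
from h import *
env.movel([.6165,-.03,.15],rate=.3);env.movel([.6165,-.045,.012],rate=.2)
env.movel([.6295,-.153,.012],rate=.08)
env.movel([.62,-.1,.012],rate=.2); env.movel([.6,-.02,.2],rate=.3)
print(box(),box("side"),carrier(),carrier("side"),env.sense()["t"])
for c in("scene","side"):
  for n in("cup_0","pocket_0"): print(c,n,[(np.round(r["at"],3).tolist(),round(r["score"],2)) for r in tip_of(c,n)])
# cap centres from depth
for c in("scene","side"):
  q,P=cloud(c);h=cv2.cvtColor(q,cv2.COLOR_RGB2HSV)
  m=((h[...,0]<5)|(h[...,0]>172))&(h[...,1]>130)&(P[...,2]>.063)&(P[...,2]<.075)&(P[...,0]>.25)&(P[...,0]<.75)&(P[...,1]<.05)
  k,l,s,_=cv2.connectedComponentsWithStats(m.astype(np.uint8))
  for j in range(1,k):
    if s[j,4]>30: print(c,[np.round(v,3) for v in cv2.minEnclosingCircle(np.float32(P[l==j][:,:2]))],P[l==j].mean(0).round(3))
E
```

```text
(array([ 0.63890582, -0.23037727]), np.float64(0.1571266874070001), (0.09592198580503464, 0.14649780094623566)) (array([ 0.6377086 , -0.23382276]), np.float64(0.12119094040860912), (0.0938676968216896, 0.14847637712955475)) (array([0.46066594, 0.00628093]), np.float64(-0.0022700785131835044), (0.08482532948255539, 0.2253546416759491)) (array([0.4588182 , 0.00307542]), np.float64(0.004216434971631378), (0.08195093274116516, 0.23096169531345367)) 15.2333
scene cup_0 [([0.441, -0.216, -0.002], 0.94)]
scene pocket_0 [([0.458, -0.07, 0.004], 0.89), ([0.64, 0.115, 0.002], 0.71), ([0.461, -0.0, 0.006], 0.68)]
side cup_0 [([0.438, -0.22, 0.003], 0.97), ([0.334, -0.226, -0.002], 0.85), ([0.33, -0.36, 0.001], 0.66), ([0.43, -0.318, -0.001], 0.57)]
side pocket_0 [([0.457, -0.071, -0.0], 0.75), ([0.461, 0.005, -0.0], 0.61), ([0.461, 0.08, -0.003], 0.57)]
scene [array([ 0.433, -0.312]), np.float64(0.031)] [ 0.438 -0.304  0.066]
scene [array([ 0.439, -0.217]), np.float64(0.032)] [ 0.437 -0.215  0.067]
side [array([ 0.428, -0.321]), np.float64(0.033)] [ 0.428 -0.318  0.068]
side [array([ 0.442, -0.219]), np.float64(0.035)] [ 0.438 -0.217  0.068]
```

```bash
cat >> h.py <<'E'
def tips(c,n):
    viewer.read_camera(c); return [(np.round(r["at"],4).tolist(),round(r["score"],2)) for r in tip_of(c,n)]
E
python3 - <<'E'
from h import *
effector.release()
env.reach([.46,.004,.3],R(0)); print("w pocket",tips("wrist","pocket_0"),tips("wrist","carrier"))
cv2.imwrite("pics/w1.png",viewer.read_camera("wrist")[0][:,:,::-1])
env.reach([.435,-.22,.24],R(0)); print("w cup",tips("wrist","cup_0")); 
cv2.imwrite("pics/w2.png",viewer.read_camera("wrist")[0][:,:,::-1])
print(env.sense()["t"])
E
```

```text
w pocket [([0.4629, 0.0036, 0.0007], 0.86), ([0.4614, -0.0671, -0.0018], 0.8), ([0.4616, 0.0753, -0.0008], 0.56)] [([0.4578, 0.0012, -0.0025], 0.88)]
w cup [([0.3306, -0.2222, 0.0013], 0.9), ([0.4306, -0.3219, 0.0034], 0.87), ([0.4436, -0.2229, 0.0009], 0.83), ([0.3261, -0.3626, 0.0015], 0.55)]
18.9583
```

View pics/w2.png

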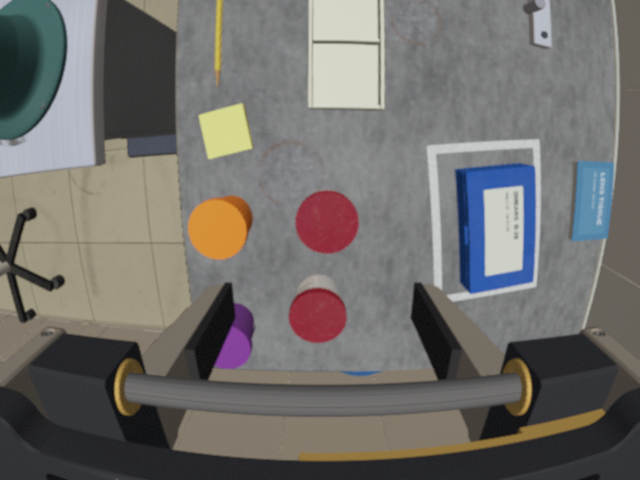

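The wrist view shows red cups at (327,222) and (318,315), and the box inside the frame. Now I'll pick the first cup and check the cap while it is held.

```bash
cat >> h.py <<'E'
def caps(c):
    q,P=cloud(c);h=cv2.cvtColor(q,cv2.COLOR_RGB2HSV)
    m=((h[...,0]<5)|(h[...,0]>172))&(h[...,1]>130)&(P[...,2]>.05)&(P[...,2]<.25)&(P[...,0]>.25)&(P[...,0]<.66)&(P[...,1]<.2)
    k,l,s,_=cv2.connectedComponentsWithStats(m.astype(np.uint8)); o=[]
    for j in range(1,k):
        Q=P[l==j]
        if s[j,4]>30:
            Q=Q[Q[:,2]>Q[:,2].max()-.012]; (x,y),r=cv2.minEnclosingCircle(np.float32(Q[:,:2])); o.append((round(x,4),round(y,4),round(r,4),round(float(Q[:,2].max()),4)))
    return o
def pick(x,y):
    env.reach([x,y,.14],R(0)); env.movel([x,y,.040],rate=.12); effector.grasp(20)
    env.movel([x,y,.14],rate=.15); s=env.sense(); print("grip",s["gripper_width"],s["grasp_force"],s["t"])
E
python3 - <<'E'
from h import *
pick(.441,-.2205)
env.movel([.460,.077,.14],rate=.25)
print(caps("scene"),caps("side"),carrier(),carrier("side"),tips("side","pocket_0"))
cv2.imwrite("pics/w3.png",viewer.read_camera("wrist")[0][:,:,::-1]); cv2.imwrite("pics/s3.png",viewer.read_camera("side")[0][:,:,::-1])
E
```

```text
grip 0.06033372724609734 19.999910295009613 21.8167
[(0.4625, 0.081, 0.0349, 0.1702), (0.4352, -0.3094, 0.029, 0.0704)] [(0.4288, -0.3218, 0.0344, 0.0737), (0.4594, 0.0793, 0.0334, 0.1754)] (array([0.45952708, 0.00597434]), np.float64(0.0032763986638539855), (0.08494887501001358, 0.2255229502916336)) (array([0.45871243, 0.00317181]), np.float64(0.0039022654468605644), (0.0817057341337204, 0.22957372665405273)) [([0.4601, 0.0065, 0.0001], 0.97), ([0.4594, 0.0829, 0.002], 0.81), ([0.4557, -0.0721, 0.0004], 0.79), ([0.4592, 0.0027, 0.0009], 0.3), ([0.6408, -0.2335, -0.0005], 0.21)]
```

View pics/w3.png

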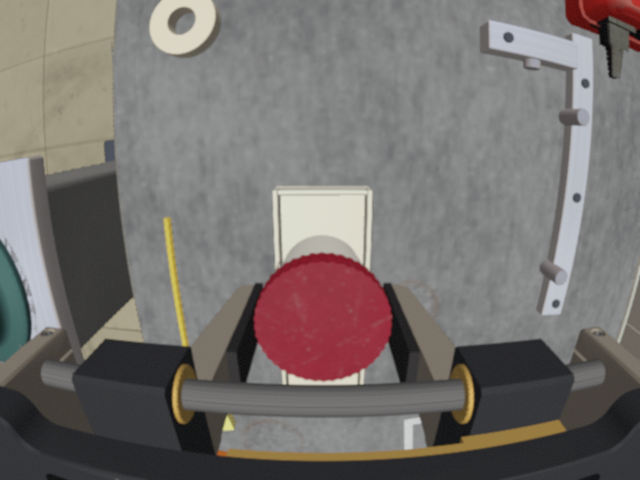

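View pics/s3.png

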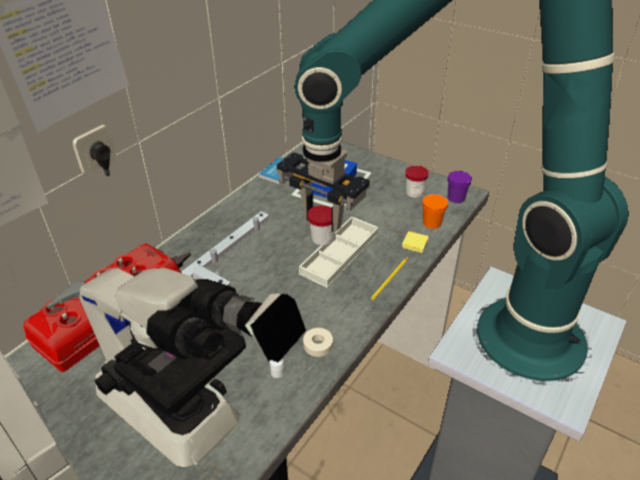

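Side view: the held cup at (320,222) is straight, above the carrier's +y pocket. Lower it in, then the second cup.

```bash
python3 - <<'E'
from h import *
env.movel([.460,.075,.14]); env.movel([.460,.075,.0455],rate=.08)
print(env.sense()["wrist_force"]); effector.release(); env.movel([.460,.075,.16],rate=.2)
pick(.4305,-.319)
env.movel([.460,-.072,.14],rate=.25)
print(caps("scene"),caps("side"),carrier(),carrier("side"),env.sense()["t"])
E
```

```text
[ 0.05483924 -0.71531648 -0.31627728]
grip 0.060364971085735866 19.999901354312897 30.3333
[(0.426, -0.0598, 0.0001, 0.2047), (0.4574, 0.0805, 0.0339, 0.0757)] [(0.4295, -0.0659, 0.004, 0.1931), (0.4576, 0.0764, 0.032, 0.0773)] (array([0.45928282, 0.0065642 ]), np.float64(0.022023830388683274), (0.08561386913061142, 0.22492638230323792)) (array([0.45857495, 0.00417186]), np.float64(0.005447232294391258), (0.08142603188753128, 0.22888396680355072)) 31.675
```

```bash
python3 - <<'E'
from h import *
a=viewer.read_camera("wrist")[0];b=viewer.read_camera("side")[0]
cv2.imwrite("pics/w4.png",cv2.resize(np.hstack([a[100:480],b[100:480]]),(800,238))[:,:,::-1])
print(env.sense()["gripper_width"],tips("side","cup_0"),tips("scene","cup_0"))
E
```

```text
0.060382419483420754 [([0.4618, -0.072, 0.0991], 0.97), ([0.4588, 0.0751, 0.0052], 0.96), ([0.3296, -0.2255, -0.006], 0.76), ([0.3291, -0.3604, 0.0007], 0.56)] [([0.4614, -0.0715, 0.1001], 0.78), ([0.4595, 0.0772, -0.0001], 0.72)]
```

View pics/w4.png

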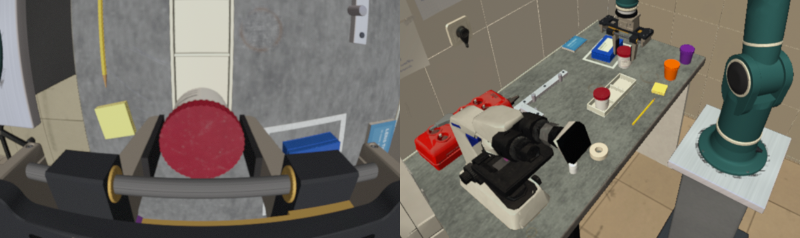

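```bash
python3 - <<'E'
from h import *
env.movel([.460,-.0695,.14]); env.movel([.460,-.0695,.0455],rate=.08)
print(env.sense()["wrist_force"]); effector.release(); env.movel([.460,-.0695,.16],rate=.2)
env.reach([.58,.115,.3],R(0))
for n in("dowel_0","end_stop","nest"): print(n,tips("wrist",n),tips("scene",n),tips("side",n))
print("cups",tips("wrist","cup_0"),tips("side","cup_0"),"\npk",tips("side","pocket_0"),carrier(),carrier("side"),box(),box("side"),env.sense()["t"])
cv2.imwrite("pics/w5.png",viewer.read_camera("wrist")[0][:,:,::-1])
E
```

```text
[-1.57112643 -0.48993202 -1.02438311]
dowel_0 [([0.6892, 0.1922, 0.0011], 0.76), ([0.6839, 0.0422, 0.003], 0.7), ([0.4599, -0.067, 0.0005], 0.4)] [([0.6817, 0.0418, 0.0008], 0.62), ([0.4583, 0.0007, 0.0031], 0.16)] [([0.6864, 0.0439, -0.0046], 0.97), ([0.6915, 0.189, -0.0004], 0.8), ([0.4578, 0.0029, -0.0045], 0.47), ([0.4572, -0.071, 0.0024], 0.27)]
end_stop [([0.6873, 0.1901, -0.0037], 0.68), ([0.6439, 0.2284, 0.0105], 0.56), ([0.4584, 0.0017, -0.0033], 0.22)] [([0.6475, 0.2249, 0.0111], 0.85)] [([0.6418, 0.229, 0.0112], 0.89)]
nest [] [([0.6423, 0.117, 0.0045], 0.7)] [([0.6404, 0.1174, -0.0008], 0.72)]
cups [([0.4615, -0.0715, 0.0057], 0.79), ([0.4608, 0.0726, 0.0033], 0.69), ([0.3272, -0.3584, 0.0013], 0.57), ([0.3314, -0.2247, -0.0004], 0.47), ([0.4612, 0.0035, -0.0008], 0.36)] [([0.4591, -0.0688, 0.0069], 0.88), ([0.33, -0.3608, -0.0042], 0.84), ([0.4585, 0.0771, 0.0017], 0.74), ([0.3321, -0.2248, -0.0025], 0.68)] 
pk [([0.4583, -0.0712, -0.0011], 0.74), ([0.4591, 0.0051, 0.0027], 0.64), ([0.4603, 0.078, 0.0013], 0.6)] (array([0.45713958, 0.07272646]), np.float64(-0.014121012205981609), (0.0801115334033966, 0.09220118820667267)) (array([0.45841014, 0.00316564]), np.float64(-0.005925000793208346), (0.08189846575260162, 0.23130349814891815)) (array([ 0.63910103, -0.2301479 ]), np.float64(0.12089304087354846), (0.0952349603176117, 0.145686537027359)) (array([ 0.6380927 , -0.23289767]), np.float64(0.13621329948552807), (0.09473178535699844, 0.15005989372730255)) 37.325
```

View pics/w5.png

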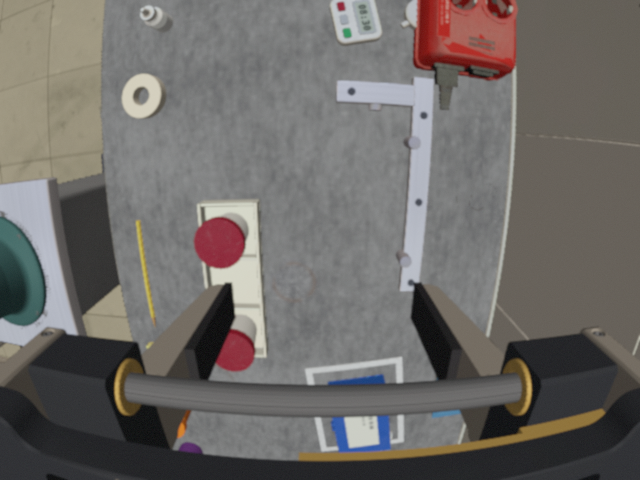

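Both cups stand in the carrier's end pockets (220,243) and (236,350), and the box is in the frame at (360,415). Next I'll push the carrier along the fence's +y.

```bash
cat >> h.py <<'E'
NO=np.array([.641,.117]); NY=-.033
NX=np.array([np.cos(NY),np.sin(NY)]); NYv=np.array([-np.sin(NY),np.cos(NY)])
W=lambda x,y,z: [*(NO+x*NX+y*NYv),z]
N=lambda p: np.array([(np.array(p[:2])-NO)@NX,(np.array(p[:2])-NO)@NYv])
E
python3 - <<'E'
from h import *
effector.grasp(10)
c=N([.459,.0035]); print(c)
s=c[1]-.122
env.reach(W(c[0],s-.03,.2),R(NY)); env.movel(W(c[0],s-.03,.012),rate=.2)
env.movel(W(c[0],-.014-.122,.012),rate=.08); print(env.sense()["wrist_force"])
env.movel(W(c[0],-.014-.16,.012),rate=.2); env.movel(W(c[0]-.02,-.014-.2,.2),rate=.3)
for k in("side","scene"):
  print([N(q[0]).round(4) for q in tips(k,"pocket_0")],[N(q[0]).round(4) for q in tips(k,"cup_0")],[N(q[0]).round(4) for q in tips(k,"carrier")])
print(carrier("side"),box("side"),env.sense()["t"])
cv2.imwrite("pics/s6.png",viewer.read_camera("side")[0][:,:,::-1])
E
```

```text
[-0.17815609 -0.11944311]
[-0.22475997 -4.42993186  2.4623546 ]
[array([-0.1745, -0.0892]), array([-0.1754,  0.0632]), array([-0.003 ,  0.1155])] [array([-0.1734,  0.0572]), array([-0.174 , -0.0876]), array([-0.2958, -0.3532]), array([-0.2964, -0.4893]), array([-0.3014,  0.1289])] [array([-0.1746, -0.0137])]
[array([-0.1726, -0.0188]), array([-0.176 ,  0.0612]), array([-0.1744, -0.0894])] [array([-0.174 , -0.0914]), array([-0.1743,  0.0594])] [array([-0.177 , -0.0117]), array([ 0.011 , -0.3488])]
(array([0.45889151, 0.10122489]), np.float64(-0.03331547944661861), (0.06988921016454697, 0.21538347005844116)) (array([ 0.62138796, -0.26729131]), np.float64(0.14464242071746747), (0.09429537504911423, 0.15022587776184082)) 44.6583
```

View pics/s6.png

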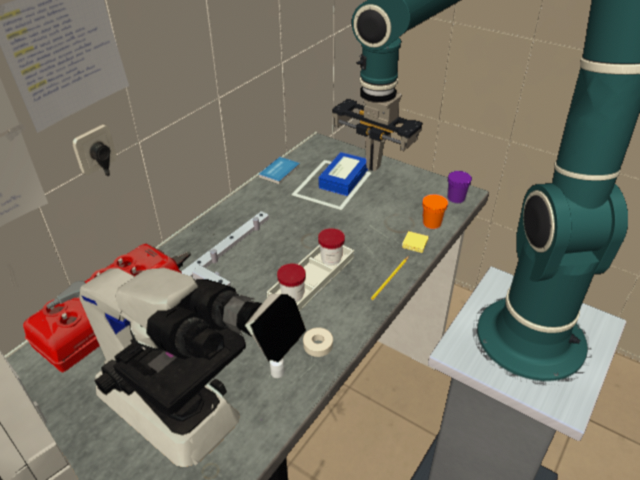

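The side view shows the carrier (310,270) aligned with the fence, but the box (345,172) has been knocked towards -y and -x in the frame. I'll seat the carrier first, then fix the box.

```bash
cat >> h.py <<'E'
def press(f,a,b,step=.001,lim=12,d=None):
    """step TCP from f(a) to f(b) until the reaction along d exceeds lim"""
    for v in np.arange(a,b+1e-9,step):
        env.movel(f(v),rate=.02); F=-np.array(env.sense()["wrist_force"])[:2]@d
        if F>lim: break
    print("press end",round(v,4),"F",round(F,1),"tcp",N(env.sense()["ee_pos"]).round(4)); return v
E
python3 - <<'E'
from h import *
effector.release(); yc=-.014
for yaw in (NY+np.pi/2,NY-np.pi/2):
    q=solver.inverse_kinematics(W(-.26,yc,.15),R(yaw)); print(q)
    if q is not None: break
env.reach(W(-.26,yc,.15),R(yaw)); env.movel(W(-.26,yc,.012),rate=.2)
env.movel(W(-.058,yc,.012),rate=.08); print(env.sense()["wrist_force"])
press(lambda v:W(v,yc,.012),-.057,-.044,d=NX,lim=10)
env.movel(W(-.10,yc,.012),rate=.2); env.movel(W(-.2,yc,.2),rate=.3)
for k in("side","scene"):
  print([N(q[0]).round(4) for q in tips(k,"pocket_0")],[N(q[0]).round(4) for q in tips(k,"cup_0")],[N(q[0]).round(4) for q in tips(k,"carrier")],tips(k,"slide_box"))
print(box(),box("side"),env.sense()["t"])
E
```

```text
[ 0.6287561   0.33767582 -1.12024625  2.19571184  0.4128774   0.83794442
  0.78442703]
[-4.93011668  0.2158102   3.82363055]
press end -0.047 F 10.3 tcp [-0.0499 -0.014 ]
[array([-0.0045, -0.0883]), array([0.0002, 0.0629]), array([-0.0022, -0.0117]), array([-0.0039,  0.0568])] [array([-0.2946, -0.487 ]), array([ 0.0008, -0.0873]), array([-0.0047,  0.0557]), array([-0.2994, -0.3532])] [array([-0.0024, -0.0154])] [([0.6247, -0.2713, 0.0015], 0.66)]
[array([-0.0024, -0.0904]), array([-0.0023, -0.0177]), array([-0.0014,  0.061 ])] [array([-0.003 , -0.0877])] [array([ 0.0024, -0.0134])] [([0.6273, -0.2651, -0.0026], 0.77), ([0.6395, 0.1015, 0.0057], 0.54)]
(array([ 0.6226567 , -0.26603353]), np.float64(0.15141137726012177), (0.09573465585708618, 0.14795003831386566)) (array([ 0.58928061, -0.27375183]), np.float64(0.20750149462455525), (0.02950015850365162, 0.15124882757663727)) 55.3917
```

```bash
python3 - <<'E'
from h import *
effector.grasp(10)
x0=0.004   # slightly towards the dowels
env.reach(W(x0,-.19,.2),R(NY)); env.movel(W(x0,-.19,.012),rate=.2); env.movel(W(x0,-.140,.012),rate=.1)
press(lambda v:W(x0,v,.012),-.139,-.112,d=NYv,lim=12)
env.movel(W(x0,-.19,.012),rate=.2); env.movel(W(x0,-.19,.2),rate=.3)
effector.release(); yaw=NY+np.pi/2
env.reach(W(-.12,0,.2),R(yaw)); env.movel(W(-.12,0,.012),rate=.2); env.movel(W(-.058,0,.012),rate=.1)
press(lambda v:W(v,0,.012),-.057,-.040,d=NX,lim=12)
env.movel(W(-.10,0,.012),rate=.2); env.movel(W(-.2,0,.25),rate=.3)
for k in("side","scene"):
  print([N(q[0]).round(4) for q in tips(k,"pocket_0")],[N(q[0]).round(4) for q in tips(k,"cup_0")],[N(q[0]).round(4) for q in tips(k,"carrier")])
print(box(),env.sense()["t"])
E
```

```text
press end -0.117 F 12.2 tcp [ 0.004  -0.1226]
press end -0.045 F 13.3 tcp [-0.0498  0.0001]
[array([-0.0007,  0.0757]), array([-0.0034, -0.0778]), array([ 0.0007, -0.0002])] [array([ 0.0022, -0.0761]), array([-0.2974, -0.3531]), array([-0.0022,  0.0724]), array([-0.2978, -0.4883])] [array([0.0005, 0.0007]), array([-0.299 ,  0.1333])]
[array([0.0022, 0.0734]), array([-0.0011, -0.0065]), array([-0.0017, -0.0777])] [array([-0.0011,  0.07  ])] [array([-0.0017, -0.0004])]
(array([ 0.62248868, -0.26638556]), np.float64(0.16417870468401619), (0.09561288356781006, 0.14808699488639832)) 76.125
```

```bash
python3 - <<'E'
from h import *
t=np.array([.641,-.234]); a=.14; X=np.array([np.cos(a),np.sin(a)]); Y=np.array([-X[1],X[0]])
T=lambda x,y,z:[*(t+x*X+y*Y),z]
b=np.array([.6225,-.2665])-t; bx,by=b@X,b@Y; print(bx,by)
env.reach(T(bx-.09,by,.2),R(a+np.pi/2)); env.movel(T(bx-.09,by,.012),rate=.2)
env.movel(T(-.0565,by,.012),rate=.06)
env.movel(T(-.09,by,.012),rate=.2); env.movel(T(-.09,by,.2),rate=.3)
effector.grasp(10)
env.reach(T(0,by-.115,.2),R(a)); env.movel(T(0,by-.115,.012),rate=.2)
env.movel(T(0,-.081,.012),rate=.06)
env.movel(T(0,-.12,.012),rate=.2); env.movel(T(-.06,-.16,.25),rate=.3)
print(box(),box("side"),env.sense()["t"])
E
```

```text
-0.022854147155871436 -0.02960047225599234
(array([ 0.63787812, -0.23026946]), np.float64(0.14713532259010664), (0.09646274149417877, 0.14667215943336487)) (array([ 0.63562286, -0.23253796]), np.float64(0.1496822699881175), (0.09302905201911926, 0.15548795461654663)) 87.175
```

Box is back in the frame. One last gentle re-seat of the carrier's end, then a check from above.

```bash
python3 - <<'E'
from h import *
x0=.004
env.reach(W(x0,-.17,.2),R(NY)); env.movel(W(x0,-.17,.012),rate=.2); env.movel(W(x0,-.127,.012),rate=.1)
press(lambda v:W(x0,v,.012),-.126,-.112,d=NYv,lim=14)
env.movel(W(x0,-.17,.012),rate=.2); env.movel(W(x0,-.17,.2),rate=.3)
env.reach([.6,.07,.32],R(0))
print([N(q[0]).round(4) for q in tips("wrist","pocket_0")],[N(q[0]).round(4) for q in tips("wrist","cup_0")],[N(q[0]).round(4) for q in tips("wrist","carrier")])
print(box(),box("side"),tips("wrist","tape_frame"),env.sense()["t"])
cv2.imwrite("pics/w7.png",viewer.read_camera("wrist")[0][:,:,::-1])
E
```

```text
press end -0.114 F 15.7 tcp [ 0.004  -0.1226]
[array([ 0.0023, -0.0009]), array([ 0.0015, -0.0721])] [array([-0.0027,  0.0692]), array([-0.2999, -0.3515]), array([ 0.0001, -0.0785]), array([-0.2954, -0.4855])] [array([-0.0006, -0.0034])]
(array([ 0.63503623, -0.23063134]), np.float64(0.14187965740261932), (0.09622727334499359, 0.15029029548168182)) (array([ 0.63537526, -0.23290673]), np.float64(0.14566084680782732), (0.09141886234283447, 0.14978991448879242)) [] 95.875
```

View pics/w7.png

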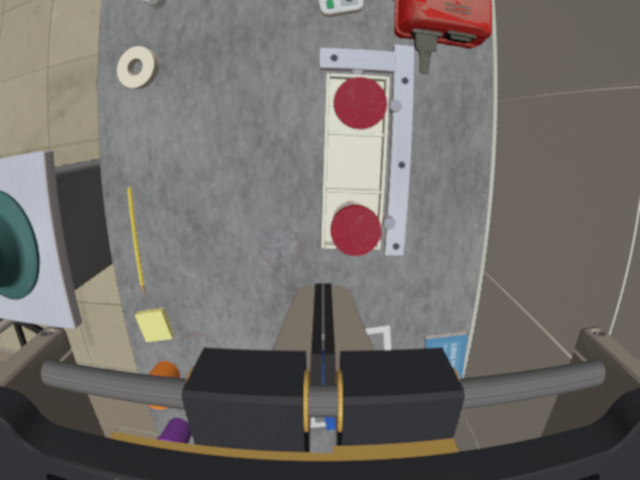

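```bash
python3 -c "
import cv2
a=cv2.imread('pics/w7.png')[40:265,310:420]; cv2.imwrite('pics/w7c.png',cv2.resize(a,None,fx=2.6,fy=2.6,interpolation=cv2.INTER_CUBIC))"
```

```text
(no output)
```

View pics/w7c.png

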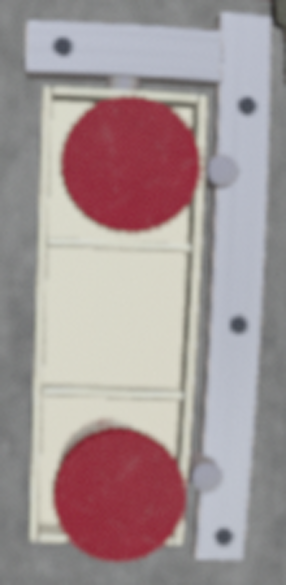

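The carrier touches the stop at (124,85) and both dowels at (210,172) and (195,475), with the cups upright. Handing in.

```bash
python3 -c "
from station import workorder; print(workorder.finish_job())"
```

```text
the job is handed in; nothing more can be done
None
```

The job is handed in (the hand-in call returned no verdict): by the last camera check, both red-capped cups present stand upright in the carrier, it sits home against both dowels and the end stop, and the slide box lies inside the tape frame, where I had to push it back after it was knocked aside.

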